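# Secure the lid of a live-seafood keep box with a spring snap hook

### The job

Secure the lid of the blue keep box: fold the wire bail right down onto the deck round the steel eye, then take the brass snap hook out of the drainer rack and clip it onto the eye's top bar, pressing its sprung gate on the bar without forcing it until the bar is inside the hook and the gate has snapped shut. Let go and leave the hook clipped on, and do not disturb the foil tray, the plate or the brush.

Things in the scene. Friction and masses are not known exactly. Their poses are not given: they have to be found in the camera images.
- keepbox: blue plastic keep box, white lid shut (stays shut), fixed. Footprint 320 x 220 mm; origin on the table; x axis points from its front deck (robot's side) to its lid, y left, z up. The front deck spans x -173 to -48 mm, its top 90 mm above the table; behind it the lid's top is at 104 mm.
- eye_mark (a point): point on the box 54 mm above the deck (box x -96 mm, y 0), axes of the box: mid-travel of the steel eye's top bar. The bar runs level along the box's x, its centre line at this height, its middle at this x; but along the box's y the eye stands, differently each time, up to 18 mm to either side of this point. This reading does not show that offset: it must be seen or felt.
- bail (a joint): angle of the steel wire bail about its hinge: 0 = lying down flat round the eye, about 1.57 = upright, more = leaning back over the lid. It is stiff enough (about 1 N at its crossbar) to stay where it is left.
- bail_bar (a point): middle of the bail's crossbar, an 8 mm round bar 72 mm long along the box's y, 98 mm from the hinge axis and joined to it by two side bars at y +/-36 mm; when down its centre is 5.5 mm above the deck at box x -154 mm.
- bail_hinge (a point): middle of the bail's hinge axis (along the box's y), at box x -56 mm, 95.5 mm above the table.
- rack: grey drainer rack, fixed, 120 (x) x 140 (y) mm; origin on the table under its middle. Its floor is 8 mm above the table; thin steel posts rise to 48 mm above the table at y +/-32 mm, and the snap hook stands on edge between the middle ones (x +/-12 mm).
- snaphook: brass spring snap hook, 120 mm long (its y), 62 wide (its z), 12 thick (its x), about 0.2 kg, origin at the loop's centre. Stands on edge, z up: the flat-sided spine to grip (12 wide, 11 deep, 80 long) is on top at z +20 to +31 mm, the gate at the bottom. Inside clear from z -20 to +20 and y -49 to +49 mm. More than 25 N between hook and box bends something.
- gate (a joint): angle of the hook's sprung gate: 0 = shut, 0.78 = its inner stop; it swings into the loop and springs back. Near its tip it takes about 6 N to start opening it and up to about 15 N just before a bar slips past its tip.
- foiltray: aluminium foil tray, 110 x 140 x 40 mm, origin under its middle; leave alone.
- plate: white plate, 200 mm across, 20 mm high, origin under its middle; leave alone.
- brush: white scrub brush lying on the table, 190 mm long; leave alone.
- eye_foot (a point): point on the deck under eye_mark. The eye is an upright inverted U of 8 mm steel rod, 58 mm tall, whose two legs stand at box x -18 and +18 mm from here (28 mm clear between them); it is screwed down through slots along the box's y, hence its unknown offset of up to 18 mm. It does not shift under the allowed forces.
- hook_mouth (a point): point on the closed gate (hook y +20, z -25.5 mm) where the bar should enter. The steel gate, 10 mm thick, runs from its pivot at hook y -26 to its tip at y +27 mm; beyond is the fixed nose. An 8 mm bar passes only if it meets the gate at hook y +18 to +25 mm and goes straight in until its centre is at hook z +5 to +10 mm; then the gate snaps back. Nearer the pivot it jams.
- hook_nose (a point): outermost point of the hook's rounded nose end (hook y +60, z 0 mm). The end is an 11 mm thick round bar, standing nearly upright (within 1 mm) for z -4 to +4 mm. Away from the mouth the hook is rigid.

How it is judged:
On the way, in this order (a step that is already met when the one before it is completed fails the run):
1. the bail is folded down onto the deck (within about 6 degrees) while the hook is not yet at the eye (value of joint bail below 0.1 rad and distance between snaphook and eye_mark above 0.1 m), for 0.2 s.
2. the hook's sprung gate is pressed open at the eye (value of joint gate above 0.3 rad and distance between snaphook and eye_mark below 0.07 m), for 0.02 s.
3. the eye's bar is inside the snap hook's loop and the gate has shut behind it (value of joint gate below 0.12 rad and angle between the x axis of snaphook and the x axis of keepbox, either way round below 0.6 rad and x of eye_mark in the frame of snaphook between -0.016 and 0.016 m and y of eye_mark in the frame of snaphook between -0.045 and 0.045 m and z of eye_mark in the frame of snaphook between -0.018 and 0.019 m), for 0.2 s.
At the end, for the whole second after the job is handed in: the bail lies down on the deck (within about 7 degrees), the snap hook is left clipped on the eye (its centre within 85 mm of the mark) with its gate shut (within 7 degrees), released and at rest (value of joint each of bail, gate below 0.12 rad and distance between snaphook and eye_mark below 0.085 m and linear speed of snaphook below 0.03 m/s and contact force between snaphook and the arm below 0.1 N and contact force between snaphook and the fingers below 0.1 N); the robot touches nothing.
It fails at once if the snap hook is forced: more than 25 N between it and the keep box (with its eye and bail) (contact force between snaphook and keepbox above 25 N).
It fails at once if the foil tray, the plate or the brush is moved more than 25 mm (distance of any of foiltray, plate, brush from where it was at the start of the episode above 0.025 m).
It also fails if it takes over 72 s, if anything falls off the work surface, if the arm or the gripper's body presses on something with over 40 N, if the wrist force passes 120 N, or if a joint passes its speed limit or range.

### The arm

A 6-joint arm with a two-finger parallel gripper is mounted at the origin on the work surface. World frame = base frame: x ahead of the robot, y to its left, z up, the work surface at z = 0. Lengths are in m, angles in rad, forces in N, time in s.
With the tool pointing down it reaches from about 0.25 to 0.725 m from the base axis. Payload 9.7 kg.
Tool frame: the origin (TCP) lies at the very end of the fingers, on their centre line; the grasp point (between the pads) lies 19 mm behind it (env.grasp_offset is the distance from the TCP to the grasp point, in m); z points along the fingers, y is the direction in which the jaws open and shut (so a half turn about z gives the same grasp; the last joint's range is limited). The gripper opens to 85 mm and grips with 20 to 120 N. Pads are 22 mm wide; open, the fingers measure 114 mm over their backs; the gripper's body (76 mm by 85 mm) begins 54 mm behind the grasp point. The pads swing forward as they close: fully open they stand 13 mm farther back than shut.
Start: joints at [1.204, 0.087, 0.176, 1.66, 0, 1.571], TCP at [0.197, 0.513, 0.231] pointing down, gripper open.
Joint ranges: [-3.13, 3.13], [-0.85, 1.81], [-1.15, 1.24], [-2.2, 2.28], [-1.44, 1.52], [-3.14, 3.14]. Speed limits (rad/s): [2.22, 2.22, 2.57, 3.14, 3.14, 3.14].

### API

Orientations are given as a 3x3 rotation matrix whose columns are the frame's x, y, z axes.
In Python, from workcell import env, viewer, job gives the robot as it stands. The module is installed in compiled form; this text tells all that it offers.
- The arm moves only by the tool play_rows, never from a script. Its argument "series" is a list of rows, each a list of 2 entries, a list of its own where there are three numbers: the shift along the tool's x, y, z in mm, then the turn about the tool's z in degrees. In form: [[[dx, dy, dz], twist], ...]. A call has exactly 10 rows; each row is the pose to reach, as a shift and turn from the pose commanded when the call began, along the tool's axes at that moment; what a row does not reach only later rows make up. A row lasts 1/12 s, in which the tool goes at most 41.7 mm and 7.16 degrees, less where a joint would pass 70% of its speed; a pose out of reach is approached as far as the arm can. A call with a gripper value outside its range is refused whole. "gripper" is the closure, from 0 (fully open) to 1 (shut), set as the call begins (left out, the last holds). The fingers move at their own pace and stop on an object; the grip force is fixed at half the most. Time passes only in rows, so rows that repeat a pose let the fingers close, or fill a call up. It gives the time, the measured TCP pose, the force and the opening at its end, in the units of the state.
- env.get_obs(): the state, without advancing time (a new reading comes with each control period).
- viewer.grab_frame(name): name is "side" or "top" or "wrist"; returns a dict with "image" (400x640x3 uint8, blue, green, red), "z_map" (400x640 float32, m along the optical axis (not along the pixel's ray), 0 where there is no reading), "fovy" (degrees; the focal length in pixels is half the picture's height over the tangent of half this angle, whatever the lens; pixels are square), "cx", "cy" (the principal point, pixels), "k1" (the pictures are not rectified: a ray, as slopes to the right and down, at radius r is drawn at 1 + k1 r^2 times it, then the intrinsics apply), "R" (3x3) and "t" (3): a world point X has camera coordinates R X + t; the wrist camera has in their place "hand_eye" (4x4, takes a point from camera to tool coordinates, whose origin is the TCP and whose axes are the flange's). Camera axes: x right, y down, z forward; pixel columns grow to the right and rows downward; lengths in m; the calibration is good to about 2 mm. A picture is of the moment at which its call begins: read the wrist's pose just before it.
- job.sign_off(): hands the job in, once; it reports no verdict.
Trained networks look in a picture, given as the dict that the camera call returned (one of the last four; its "shot" number tells which), for a name from the list of things; names that differ only in an ending like _2 or _b are one class to them, and where a whole thing is asked for, a point or a joint stands for the part that bears it (a point fixed in the world has none). Each returns a list of dicts, best first, with "p" (0 to 1); they miss things now and then, are a little off and sometimes report something else, mostly with a low value. They report only what shows in the picture. A call takes as long as a camera call.
- viewer.boxes_of(picture, thing): "position" ([x, y, z] in m, in the coordinates of the camera as it stood for that picture, good to about 4 mm: the middle of the surface that is visible of it).
- viewer.regions_of(picture, thing): "region" (400x640 bool, what is visible of it).
The state is a dict: "time": time; "qpos": joint angles; "qvel": joint speeds; "joint_efforts": joint torques, N m; "position": TCP position; "orientation": TCP orientation; "force": force on the tool from outside, world axes, zero at the start; "torque": the same for the moment, N m; "gripper_width": opening from 0.0 (shut) to 1.0 (fully open).
Only numpy, scipy, OpenCV 4.12 (cv2) and the standard library are available. Lean on these libraries where they do the work, as an engineer would, in place of code of your own. Each camera call takes 0.05 s, during which the arm holds its last target.

## Working session

There is one attempt and no reset: what is moved stays moved. The work goes in short steps, Python scripts to look and compute and a tool call to move; the robot and the scene stay as the last step left them, time stands still between calls to the robot, and variables do not carry over. Pictures are saved under pics/ and viewed, and the job is handed in when it is done.

Besides the shell and the picture viewer there is one more tool, called after ">>>" as a command line: name --argument value ..., lists and objects as JSON in quotes. play_rows: Moves the arm, as the interface text tells. Its arguments: {"type":"object","properties":{"series":{"type":"array","items":{"type":"array"}},"gripper":{"type":"number"}},"required":["series"]}

```bash
mkdir -p pics
cat > h.py <<'E'
import numpy as np, cv2, pickle
from workcell import env, viewer, job
np.set_printoptions(precision=4, suppress=True)
def grab(name):
    o=env.get_obs(); f=viewer.grab_frame(name)
    if name=="wrist":
        H=np.array(f["hand_eye"]); T=np.eye(4); T[:3,:3]=np.array(o["orientation"]); T[:3,3]=o["position"]
        f["Twc"]=T@H
    else:
        T=np.eye(4); R=np.array(f["R"]); T[:3,:3]=R.T; T[:3,3]=-R.T@np.array(f["t"]); f["Twc"]=T
    return f
def K(f):
    fl=200/np.tan(np.radians(f["fovy"])/2); return fl
def pix2ray(f,uv):
    uv=np.asarray(uv,float).reshape(-1,2); fl=K(f)
    d=np.stack([(uv[:,0]-f["cx"])/fl,(uv[:,1]-f["cy"])/fl],1); s=d.copy()
    for _ in range(20):
        s=d/(1+f["k1"]*(s**2).sum(1,keepdims=True))
    return s
def pix2w(f,uv,z=None):
    uv=np.asarray(uv,float).reshape(-1,2); s=pix2ray(f,uv)
    if z is None: z=f["z_map"][np.round(uv[:,1]).astype(int),np.round(uv[:,0]).astype(int)]
    P=np.c_[s,np.ones(len(s))]*np.asarray(z).reshape(-1,1)
    return P@f["Twc"][:3,:3].T+f["Twc"][:3,3]
def pix2plane(f,uv,zw):
    s=pix2ray(f,uv); d=np.c_[s,np.ones(len(s))]@f["Twc"][:3,:3].T; o=f["Twc"][:3,3]
    return o+d*((zw-o[2])/d[:,2:3])
def w2pix(f,P):
    P=np.asarray(P,float).reshape(-1,3); T=np.linalg.inv(f["Twc"]); C=P@T[:3,:3].T+T[:3,3]
    s=C[:,:2]/C[:,2:]; s=s*(1+f["k1"]*(s**2).sum(1,keepdims=True)); return s*K(f)+[f["cx"],f["cy"]]
def c2w(f,p): return np.asarray(p)@f["Twc"][:3,:3].T+f["Twc"][:3,3]
def cloud(f,mask):
    v,u=np.nonzero(mask&(f["z_map"]>0)); return pix2w(f,np.c_[u,v])
def save(f,n): cv2.imwrite("pics/"+n,f["image"]); pickle.dump(f,open("pics/"+n+".pkl","wb"))
def load(n): return pickle.load(open("pics/"+n+".pkl","rb"))
E
python3 - <<'E'
from h import *
o=env.get_obs(); print({k:np.array(v) for k,v in o.items()}, env.grasp_offset)
for n in ["side","top","wrist"]:
    f=grab(n); save(f,n+"0.png"); print(n,f["fovy"],f["cx"],f["cy"],f["k1"],f["Twc"])
    for t in ["keepbox","bail","bail_bar","eye_foot","rack","snaphook","gate","foiltray","plate","brush","hook_nose","hook_mouth","eye_mark","bail_hinge"]:
        try: print(t,[(round(b["p"],2),c2w(f,b["position"])) for b in viewer.boxes_of(f,t)[:2]])
        except Exception as e: print(t,e)
E
```

```text
{'time': array(0.), 'qpos': array([1.204 , 0.0875, 0.1751, 1.6598, 0.    , 1.5708]), 'qvel': array([-0.0003, -0.0006,  0.0009,  0.0014,  0.0024,  0.0014]), 'joint_efforts': array([ -0.002 , -52.0383,  46.4807,   0.0162,  -0.0001,   0.    ]), 'position': array([0.1972, 0.5132, 0.2306]), 'orientation': array([[-0.9335,  0.3586, -0.0005],
       [ 0.3586,  0.9335, -0.0013],
       [ 0.    , -0.0014, -1.    ]]), 'force': array([ 0.5448, -0.8296, -0.5274]), 'torque': array([ 0.0075, -0.0277,  0.0271]), 'gripper_width': array(1.0027)} 0.0187
side 46.46215537605737 326.760654018142 204.83997351789412 -0.01998410164117874 [[-0.9774 -0.1029  0.1848  0.3522]
 [-0.2113  0.5168 -0.8297  1.0601]
 [-0.0101 -0.8499 -0.5268  0.784 ]
 [ 0.      0.      0.      1.    ]]
keepbox [(0.94, array([0.5692, 0.0945, 0.0938]))]
bail [(0.51, array([0.5401, 0.0363, 0.1554]))]
bail_bar [(0.52, array([0.541 , 0.0309, 0.1553]))]
eye_foot [(0.57, array([0.5655, 0.0921, 0.0895]))]
rack [(0.68, array([0.4583, 0.3455, 0.0056])), (0.15, array([0.5373, 0.0369, 0.1564]))]
snaphook [(0.98, array([0.4693, 0.3415, 0.0591]))]
[... 1178 characters left out ...]
 array([0.718 , 0.3411, 0.0151]))]
hook_nose [(0.6, array([0.4699, 0.3281, 0.0672]))]
hook_mouth [(0.65, array([0.467 , 0.3288, 0.0682]))]
eye_mark [(0.76, array([0.5657, 0.012 , 0.1008]))]
bail_hinge [(0.91, array([0.5646, 0.0157, 0.1027])), (0.44, array([0.7172, 0.3425, 0.0157]))]
wrist 61.053543752008856 316.77790402019144 197.6657045947501 -0.06174065943512756 [[ 0.3578  0.8846  0.2991  0.1205]
 [ 0.9338 -0.3389 -0.1148  0.5429]
 [-0.0002  0.3204 -0.9473  0.374 ]
 [ 0.      0.      0.      1.    ]]
keepbox []
bail []
bail_bar []
eye_foot []
rack [(0.92, array([0.4324, 0.3491, 0.0039]))]
snaphook []
gate []
foiltray []
plate []
brush []
hook_nose []
hook_mouth []
eye_mark []
bail_hinge []
```

View pics/side0.png

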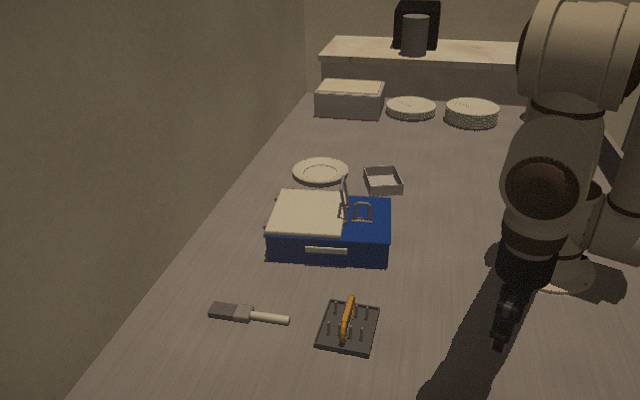

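View pics/top0.png

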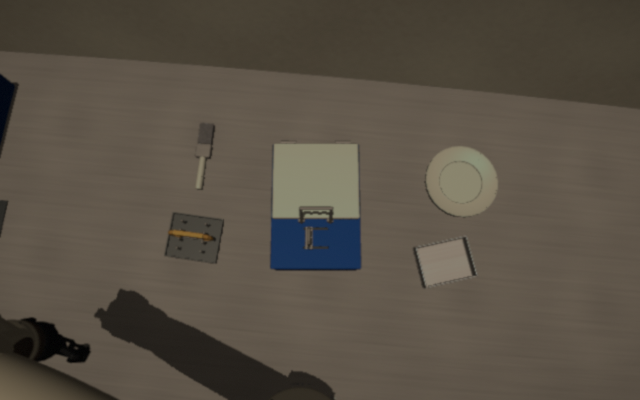

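View pics/wrist0.png

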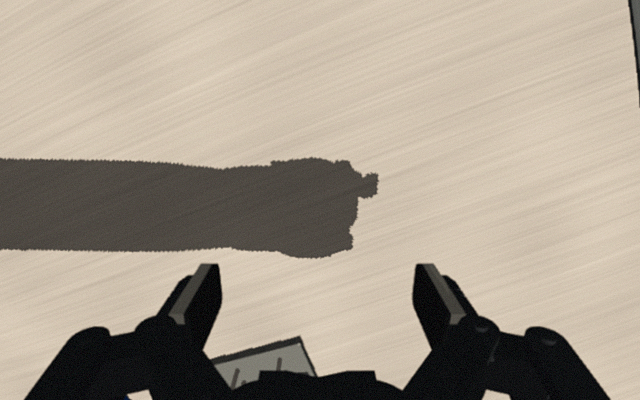

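Side: box at (330,228) with the bail upright at (343,200) and the eye at (361,210); hook on the rack at (348,318). Top: deck at rows 218-269, eye near (315,238), hook (190,235) with the gate below it. Fitting poses next.

Run:
```python
from h import *
f=load("top0.png"); g=load("side0.png")
def crop(f,x0,x1,y0,y1,s): return cv2.resize(f["image"][y0:y1,x0:x1],None,fx=s,fy=s,interpolation=cv2.INTER_CUBIC)
a=crop(f,260,372,170,280,5); b=crop(f,160,230,205,270,5)
c=crop(g,260,400,170,270,5); d=crop(g,310,390,285,360,5)
cv2.imwrite("pics/c1.png",a*1);cv2.imwrite("pics/c3.png",c)
m=np.zeros((400,760,3),np.uint8); m[:b.shape[0],:b.shape[1]]=b; m[:d.shape[0],355:355+d.shape[1]]=d; cv2.imwrite("pics/c2.png",m)
# keepbox from top: lid and deck planes
for n,q in(("top",f),("side",g)):
  V,U=np.mgrid[0:400,0:640]
  P=pix2w(q,np.c_[U.ravel(),V.ravel()]); 
  ok=(q["z_map"].ravel()>0)
  im=q["image"].reshape(-1,3).astype(int)
  near=ok&(abs(P[:,0]-.56)<.25)&(abs(P[:,1])<.2)
  blue=near&(im[:,0]>im[:,2]+30)&(abs(P[:,2]-.09)<.01)
  lid=near&(abs(P[:,2]-.104)<.006)&(im[:,0]<im[:,2]+20)
  for k,m_ in(("deck",blue),("lid",lid)):
    r=cv2.minAreaRect(P[m_][:,:2].astype(np.float32)*1000); print(n,k,m_.sum(),r,np.median(P[m_][:,2]))
  tall=near&(P[:,2]>.115); print("tall",tall.sum()); Q=P[tall]
  print(np.c_[U.ravel()[tall],V.ravel()[tall],Q*1000].round(0)[::max(1,len(Q)//50)])
  orange=ok&(im[:,2]>im[:,0]+50)&(abs(P[:,0]-.46)<.12)&(abs(P[:,1]-.34)<.12)
  Q=P[orange]; print("hook",len(Q),Q.min(0),Q.max(0)); top=Q[Q[:,2]>.055]; print(len(top),top.mean(0)); print(cv2.minAreaRect(top[:,:2].astype(np.float32)*1000), np.percentile(top[:,2],[10,50,90]))
```

```text
top deck 4057 ((477.26470947265625, 7.1609344482421875), (124.58411407470703, 222.59815979003906), 5.543594837188721) 0.08983663873128278
top lid 6339 ((602.86474609375, 18.615188598632812), (278.5633239746094, 220.01849365234375), 5.398592472076416) 0.1039656137105951
tall 247
[[299. 207. 544.  52. 194.]
 [303. 207. 544.  43. 196.]
 [307. 207. 545.  34. 195.]
 [311. 207. 546.  24. 195.]
 [315. 207. 548.  15. 192.]
 [319. 207. 548.   6. 194.]
 [323. 207. 550.  -3. 191.]
 [327. 207. 549. -12. 201.]
 [331. 207. 550. -22. 198.]
 [301. 208. 541.  47. 196.]
 [305. 208. 542.  38. 198.]
 [309. 208. 543.  29. 195.]
 [313. 208. 544.  20. 194.]
 [317. 208. 546.  10. 191.]
 [321. 208. 546.   1. 197.]
 [325. 208. 547.  -8. 194.]
 [329. 208. 547. -17. 198.]
 [299. 209. 539.  52. 192.]
 [303. 209. 540.  43. 194.]
 [307. 209. 541.  33. 194.]
 [311. 209. 542.  24. 195.]
 [315. 209. 542.  15. 198.]
 [319. 209. 543.   6. 197.]
 [323. 209. 544.  -4. 196.]
 [327. 209. 546. -13. 190.]
 [331. 209. 546. -22. 197.]
 [301. 210. 539.  47. 187.]
 [332. 210. 546. -25. 186.]
 [302. 211. 538.  45. 176.]
 [299. 21
[... 2533 characters left out ...]
474.  33. 147.]
 [343. 205. 533.  53. 149.]
 [367. 205. 475.  25. 140.]
 [343. 206. 533.  55. 147.]
 [368. 206. 472.  28. 138.]
 [344. 207. 531.  51. 142.]
 [368. 207. 472.  26. 134.]
 [345. 208. 529.  49. 138.]
 [369. 208. 469.  27. 132.]
 [354. 209. 508.  30. 126.]
 [370. 209. 467.  22. 126.]
 [355. 210. 506.  24. 119.]
 [370. 210. 467.  21. 123.]
 [355. 211. 506.  25. 117.]
 [343. 212. 534.  50. 126.]
 [367. 212. 474.  23. 117.]
 [345. 213. 529.  47. 122.]
 [346. 214. 526.  51. 121.]]
hook 261 [0.4641 0.2854 0.0145] [0.4772 0.3947 0.0744]
210 [0.4705 0.3467 0.068 ]
((470.9276123046875, 339.82598876953125), (107.86042785644531, 11.361185073852539), 88.26829528808594) [0.0617 0.0694 0.0718]
```

```bash
ls pics
```

```text
c1.png
c2.png
c3.png
side0.png
side0.png.pkl
top0.png
top0.png.pkl
wrist0.png
wrist0.png.pkl
```

View pics/c1.png

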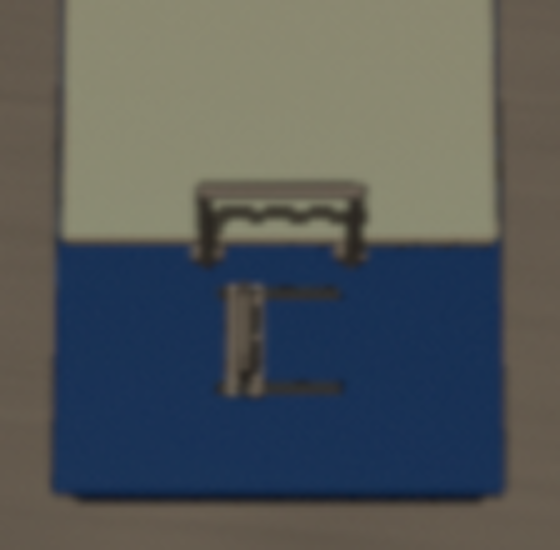

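View pics/c2.png

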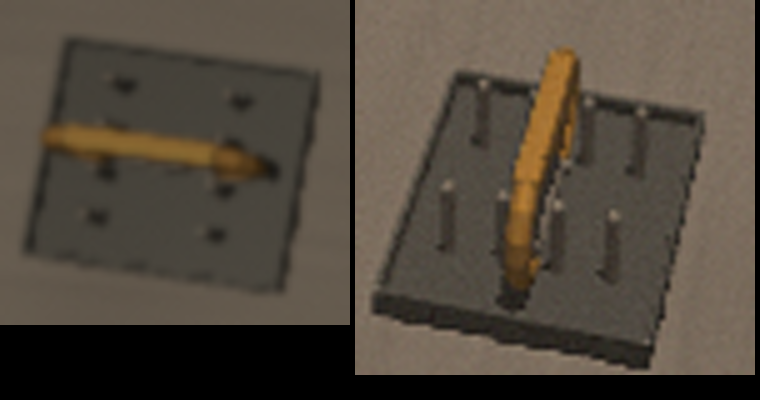

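View pics/c3.png

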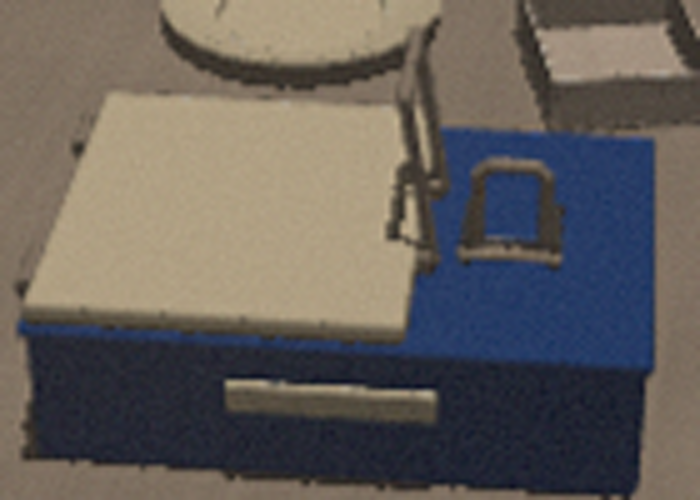

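Top crop: eye bar near (245,340) at box left of centre, bail upright at (280,190). The rack crop shows the hook standing between the middle posts. I'll look with the wrist camera over the hook next.

```bash
cat >> h.py <<'E'
def plan(target, ang=None):
    """target TCP world (m); ang = desired world angle(deg) of tool x"""
    o=env.get_obs(); R=np.array(o["orientation"]); p=np.array(o["position"])
    d=R.T@(np.array(target)-p)*1000
    a=np.degrees(np.arctan2(R[1,0],R[0,0])); tw=None
    if ang is not None: tw=-((ang-a+180)%360-180)
    print("t",o["time"],"pos",p,"angx",round(a,2),"d",d.round(1),"twist",tw,"F",np.array(o["force"]).round(2),"w",o["gripper_width"])
BO=np.array([.587,.0185,0]); BY=np.radians(5.5)
BR=np.array([[np.cos(BY),-np.sin(BY),0],[np.sin(BY),np.cos(BY),0],[0,0,1]])
def b2w(p): return BR@np.array(p)+BO
def w2b(p): return (np.asarray(p)-BO)@BR
E
python3 -c "
from h import *
plan([.472,.345,.26],95.5)"
```

```text
t 2.25 pos [0.1972 0.5134 0.2313] angx 158.98 d [-316.9  -58.7  -28.7] twist 63.48339033279407 F [-0.44  0.47 -0.56] w 1.0035146935402133
```

>>> play_rows --series '[[[-32,-6,-10],7],[[-68,-12,-20],14],[[-106,-19,-28],21],[[-144,-26,-29],28],[[-182,-33,-29],35],[[-220,-40,-29],42],[[-258,-47,-29],49],[[-290,-54,-29],56],[[-317,-59,-29],63],[[-317,-59,-29],63.5]]' --gripper 0

```text
time: 3.08
position: [0.4755, 0.3419, 0.2595]
orientation: [[-0.084, 0.996, 0.0], [0.996, 0.084, -0.001], [-0.001, 0.0, -1.0]]
force: [0.0, 0.5, 0.3]
gripper_width: 1.0
```

```bash
python3 -c "
from h import *
f=grab('wrist'); save(f,'w1.png'); plan([.472,.345,.26],95.5)
for t in ['snaphook','gate']: print(t,[(b['p'],c2w(f,b['position'])) for b in viewer.boxes_of(f,t)])
"
```

```text
t 3.1333 pos [0.4738 0.3431 0.2596] angx 95.16 d [ 2.1 -1.6 -0.4] twist -0.338141085003258 F [-1.31 -0.13 -0.48] w 0.9982070522341041
snaphook [(0.92, array([0.471 , 0.3478, 0.0723]))]
gate []
```

View pics/w1.png

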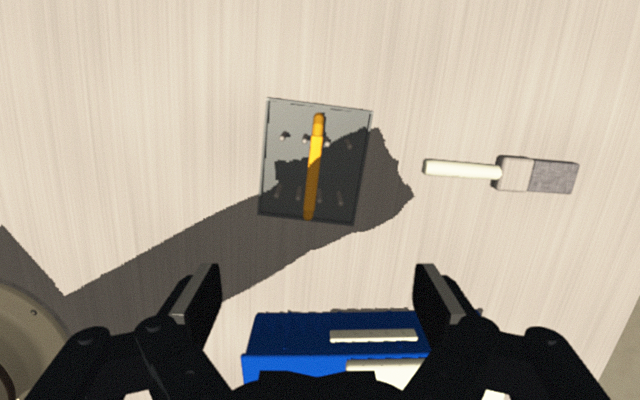

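Wrist view: hook spine runs from (318,115) to (310,218) in the rack, brush at right (500,172), box at bottom.

Run:
```python
from h import *
for n in ["w1.png","top0.png","side0.png"]:
  q=load(n); V,U=np.mgrid[0:400,0:640]
  P=pix2w(q,np.c_[U.ravel(),V.ravel()]); ok=q["z_map"].ravel()>0; im=q["image"].reshape(-1,3).astype(int)
  o=ok&(im[:,2]>im[:,0]+45)&(abs(P[:,0]-.46)<.1)&(abs(P[:,1]-.34)<.1); Q=P[o]
  print(n,o.sum(),Q.min(0),Q.max(0))
  t=Q[Q[:,2]>.064]; print("  top z",np.median(t[:,2]),cv2.minAreaRect(t[:,:2].astype(np.float32)*1000), "meanx",t.mean(0))
  c=np.polyfit(t[:,1],t[:,0],1); print("  dx/dy",c[0],"x at y=.335",np.polyval(c,.335))
  for y in np.arange(.27,.41,.01):
    s=Q[abs(Q[:,1]-y)<.005]
    if len(s): print("   ",round(y,2),len(s),s[:,0].mean().round(4),np.percentile(s[:,2],[5,50,95]))
  r=ok&(abs(P[:,0]-.46)<.1)&(abs(P[:,1]-.34)<.1)&(abs(P[:,2]-.008)<.004)&(im.sum(1)<260)
  print("  rack",r.sum(),cv2.minAreaRect(P[r][:,:2].astype(np.float32)*1000))
```

```text
w1.png 1253 [0.4647 0.2792 0.0063] [0.4813 0.395  0.0719]
  top z 0.06957636170375137 ((471.8266296386719, 335.4750061035156), (97.16256713867188, 12.00040340423584), 88.4620361328125) meanx [0.4718 0.3389 0.0693]
  dx/dy 0.02650328954931146 x at y=.335 0.47174160471916693
    0.28 15 0.4698 [0.0546 0.0591 0.0619]
    0.29 60 0.4704 [0.0611 0.0645 0.0674]
    0.3 93 0.4707 [0.0679 0.0695 0.0708]
    0.31 101 0.4711 [0.0682 0.0698 0.0708]
    0.32 108 0.4714 [0.0684 0.0697 0.0708]
    0.33 116 0.4713 [0.0534 0.0697 0.0709]
    0.34 120 0.4718 [0.0648 0.0697 0.071 ]
    0.35 126 0.4722 [0.0085 0.0695 0.071 ]
    0.36 131 0.4727 [0.0082 0.0697 0.0709]
    0.37 132 0.4728 [0.0666 0.0695 0.0708]
    0.38 127 0.473 [0.0592 0.0648 0.0682]
    0.39 122 0.473 [0.0439 0.0558 0.0622]
    0.4 2 0.474 [0.0427 0.0434 0.0441]
  rack 5132 ((470.94744873046875, 328.5844421386719), (128.34243774414062, 114.61428833007812), 87.59852600097656)
top0.png 205 [0.4655 0.2794 0.0041] [0.4873 0.3999 0.0773]
  top z 0.06922934376136225 ((471.987060546875, 332.581298828125), (100.05912017822266, 12.362944602966
[... 998 characters left out ...]
1650238495704 x at y=.335 0.4704940516735689
    0.28 2 0.4646 [0.0342 0.0359 0.0376]
    0.29 17 0.4669 [0.0173 0.0294 0.0668]
    0.3 26 0.4687 [0.0178 0.0692 0.0711]
    0.31 23 0.4691 [0.0178 0.0702 0.0724]
    0.32 20 0.4705 [0.0665 0.0697 0.072 ]
    0.33 17 0.4695 [0.063  0.0713 0.0729]
    0.34 25 0.4704 [0.0664 0.0708 0.0722]
    0.35 17 0.4719 [0.0681 0.0702 0.0719]
    0.36 22 0.4704 [0.0654 0.0699 0.0721]
    0.37 27 0.4708 [0.0177 0.0694 0.0716]
    0.38 31 0.4711 [0.0393 0.0644 0.0678]
    0.39 49 0.4718 [0.0404 0.0527 0.0618]
    0.4 3 0.4712 [0.0321 0.0372 0.0393]
  rack 1805 ((469.8178405761719, 332.8040771484375), (143.99905395507812, 119.91954040527344), 86.98008728027344)
```

```bash
python3 -c "
from h import *
t=b2w([-.008,-.020,.25]);print(t); plan(t,95.5)"
```

```text
[ 0.581  -0.0022  0.25  ]
t 3.2333 pos [0.472  0.3446 0.2601] angx 95.53 d [-355.7   75.1   10.1] twist 0.03128639556825874 F [-0.14  0.04  0.77] w 0.9972281939532612
```

>>> play_rows --series '[[[-35,8,2],0],[[-75,16,4],0],[[-115,24,6],0],[[-155,32,8],0],[[-195,41,10],0],[[-235,50,10],0],[[-275,58,10],0],[[-315,66,10],0],[[-345,73,10],0],[[-356,75,10],0]]' --gripper 1

```text
time: 4.07
position: [0.5811, -0.0049, 0.2502]
orientation: [[-0.096, 0.995, 0.0], [0.995, 0.096, -0.001], [-0.001, 0.0, -1.0]]
force: [0.8, 0.0, 0.8]
gripper_width: -0.003
```

```bash
python3 -c "
from h import *
f=grab('side'); save(f,'s2.png'); plan(b2w([-.008,-.020,.25]),95.5)
cv2.imwrite('pics/s2c.png',cv2.resize(f['image'][80:280,220:420],None,fx=3,fy=3))"
```

```text
t 4.1167 pos [ 0.5811 -0.005   0.2501] angx 95.45 d [2.8 0.1 0.1] twist -0.048163723149514226 F [-0.42 -1.03 -1.27] w 0.005600802603062582
```

View pics/s2c.png

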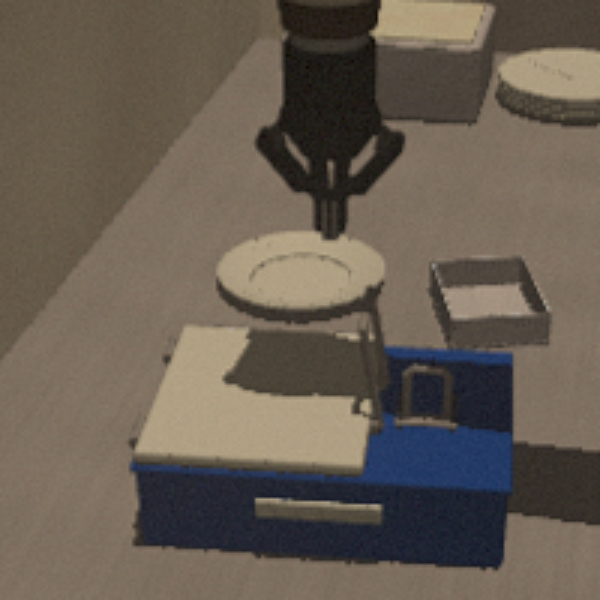

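>>> play_rows --series '[[[0,0,35],0],[[0,0,70],0],[[0,0,85],0],[[0,0,85],0],[[0,-15,85],0],[[0,-28,85],0],[[0,-42,85],0],[[0,-56,85],0],[[0,-70,85],0],[[0,-82,85],0]]'

```text
time: 4.95
position: [0.4987, -0.009, 0.1673]
orientation: [[-0.098, 0.995, 0.003], [0.995, 0.098, 0.0], [0.0, 0.003, -1.0]]
force: [0.1, 0.7, -0.8]
gripper_width: 0.001
```

```bash
python3 -c "
from h import *
f=grab('side'); save(f,'s3.png'); plan(b2w([-.008,-.020,.25]),95.5); print(w2b(env.get_obs()['position']))
cv2.imwrite('pics/s3c.png',cv2.resize(f['image'][100:280,240:420],None,fx=3,fy=3))"
```

```text
t 5.0 pos [ 0.4972 -0.0092  0.1676] angx 95.62 d [ -1.2  84.2 -82.2] twist 0.12080544389885972 F [ 2.77 -0.09  1.34] w -0.002708855630335708
[-0.092  -0.019   0.1676]
```

View pics/s3c.png

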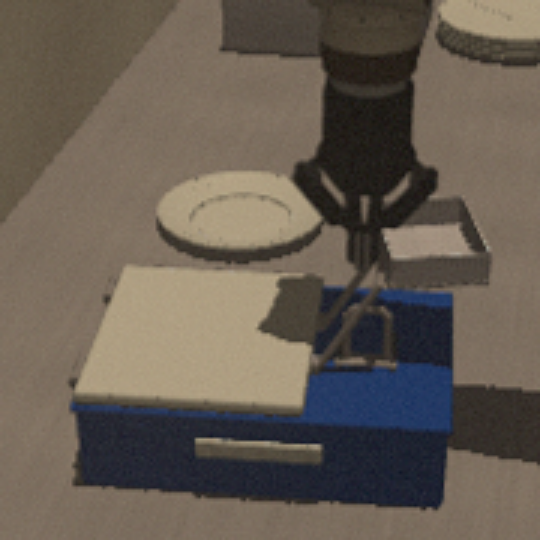

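>>> play_rows --series '[[[0,-14,0],0],[[0,-26,0],0],[[0,-36,0],0],[[0,-42,6],0],[[0,-49,17],0],[[0,-54,30],0],[[0,-58,42],0],[[0,-60,54],0],[[0,-61,64],0],[[0,-61,64],0]]'

```text
time: 5.83
position: [0.4379, -0.0159, 0.1001]
orientation: [[-0.096, 0.995, -0.001], [0.995, 0.096, 0.0], [0.0, -0.001, -1.0]]
force: [0.2, -0.1, -0.0]
gripper_width: 0.005
```

```bash
python3 -c "
from h import *
f=grab('side'); save(f,'s4.png'); plan(b2w([-.008,-.020,.25]),95.5); print(w2b(env.get_obs()['position']))
cv2.imwrite('pics/s4c.png',cv2.resize(f['image'][100:280,240:420],None,fx=3,fy=3))"
```

```text
t 5.8833 pos [ 0.4382 -0.016   0.1009] angx 95.51 d [   0.1  143.3 -149.1] twist 0.010944970991573655 F [0.07 0.3  0.67] w 0.0007521134048052038
[-0.1514 -0.0201  0.1009]
```

View pics/s4c.png

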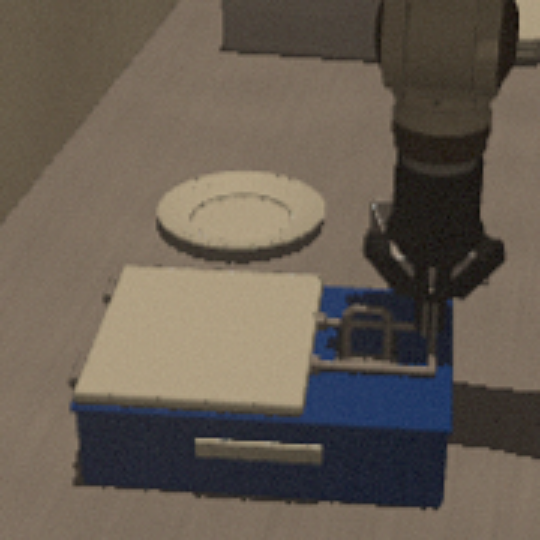

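>>> play_rows --series '[[[0,0,-30],0],[[0,0,-70],0],[[-10,14,-108],0],[[-25,32,-140],0],[[-40,50,-158],0],[[-45,55,-159],0],[[-45,55,-159],0],[[-45,55,-159],0],[[-45,55,-159],0],[[-45,55,-159],0]]' --gripper 0.5

```text
time: 6.72
position: [0.4965, -0.0552, 0.2595]
orientation: [[-0.096, 0.995, -0.001], [0.995, 0.096, 0.0], [0.0, -0.001, -1.0]]
force: [-0.0, -0.3, -0.0]
gripper_width: 0.501
```

```bash
python3 -c "
from h import *
f=grab('wrist'); save(f,'w5.png'); s=grab('side');save(s,'s5.png'); t=grab('top'); save(t,'t5.png'); plan(b2w([-.096,.02,.26]),95.5); print(w2b(env.get_obs()['position']))
cv2.imwrite('pics/s5c.png',cv2.resize(s['image'][150:280,240:420],None,fx=4,fy=4))"
```

```text
t 6.8667 pos [ 0.4968 -0.0554  0.2601] angx 95.51 d [84.9  0.9  0.1] twist 0.012805678166586176 F [-0.97  0.3   0.63] w 0.50137937704597
[-0.0968 -0.0649  0.2601]
```

View pics/w5.png

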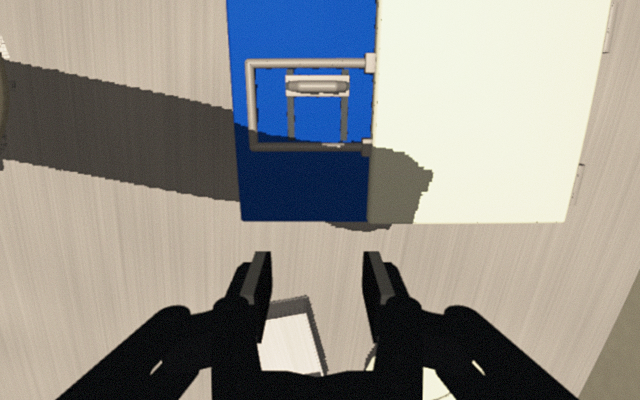

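View pics/s5c.png

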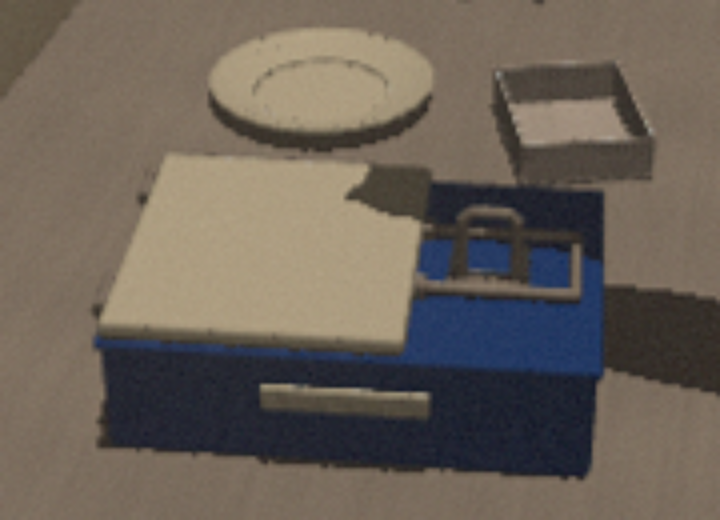

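Wrist view: the bail lies flat (rectangle (247,60)-(372,148)). The eye bar is at (317,86), toward the box's left.

Run:
```python
from h import *
for n in ["w5.png","t5.png","s5.png"]:
  q=load(n); V,U=np.mgrid[0:400,0:640]
  P=pix2w(q,np.c_[U.ravel(),V.ravel()]); ok=(q["z_map"].ravel()>0)&(V.ravel()<240); B=w2b(P)
  near=ok&(B[:,0]>-.16)&(B[:,0]<-.05)&(abs(B[:,1])<.06)
  e=near&(abs(B[:,2]-.144)<.009)
  Q=B[e]*1000; print(n,"eye top n",len(Q)); 
  if n=="w5.png":
    import collections
    core=Q[Q[:,2]>np.percentile(Q[:,2],50)]
    print(" core z",np.median(core[:,2]))
  print(" x",np.percentile(Q[:,0],[1,50,99])," y",np.percentile(Q[:,1],[2,10,50,90,98])," z",np.percentile(Q[:,2],[5,50,95]))
  m=Q[abs(Q[:,0]+96)<12]; c=np.polyfit(m[:,0],m[:,1],1); print(" slope",c,"y mid",np.mean(m[:,1]))
  im=q["image"].reshape(-1,3).astype(int)
  blue=ok&(im[:,0]>im[:,2]+30)&(abs(P[:,2]-.09)<.007)&(abs(P[:,1])<.2)
  print(" deck",cv2.minAreaRect(P[blue][:,:2].astype(np.float32)*1000),np.median(P[blue][:,2]))
  bb=near&(abs(B[:,2]-.099)<.004)&(B[:,0]<-.145)&~blue; r=B[bb]*1000
  if len(r): print(" bailbar",len(r),np.percentile(r[:,0],[5,50,95]),np.percentile(r[:,1],[2,98]),np.median(r[:,2]))
```

```text
w5.png eye top n 630
 core z 147.91286498554706
 x [-118.1955  -96.9369  -76.2791]  y [12.6373 13.3244 16.1573 18.9494 19.6331]  z [140.5315 146.9036 148.7514]
 slope [ 0.0058 16.7324] y mid 16.172191283949065
 deck ((477.9157409667969, -6.0511627197265625), (125.49185943603516, 199.126220703125), 5.583571434020996) 0.09017348653373936
 bailbar 938 [-157.9081 -153.6162 -147.3971] [-38.5283  37.1045] 99.01515632892486
t5.png eye top n 54
 x [-107.9804  -93.0624  -75.5514]  y [12.2134 12.232  15.8364 19.4389 19.5192]  z [140.5866 145.3537 150.1529]
 slope [ 0.0045 16.3166] y mid 15.878300308533102
 deck ((507.6875305175781, 64.93836212158203), (52.519283294677734, 112.94331359863281), 5.5048604011535645) 0.08996372690691401
s5.png eye top n 62
 x [-119.1536  -99.1075  -77.026 ]  y [13.1283 14.3503 18.0816 20.9835 22.3076]  z [135.7549 144.7436 149.66  ]
 slope [-0.0389 13.9029] y mid 17.605596049346328
 deck ((570.0707397460938, 59.71866989135742), (328.9588623046875, 141.2919921875), 9.645359992980957) 0.0909682092041334
 bailbar 63 [-157.7491 -154.281  -146.3226] [-41.372   39.3091] 99.28451548177131
```

```bash
python3 -c "
from h import *
plan([.4716,.3355,.15],88.5)"
```

```text
t 6.8667 pos [ 0.4968 -0.0554  0.2601] angx 95.51 d [391.5  12.5 110.1] twist 7.012805678166586 F [-0.97  0.3   0.63] w 0.50137937704597
```

>>> play_rows --series '[[[36,1,0],0],[[77,2,0],0],[[118,4,0],0],[[159,5,0],0],[[200,6,10],1],[[241,8,20],2],[[282,9,35],4],[[323,10,55],6],[[362,12,75],7],[[391.5,12.5,92],7]]'

```text
time: 7.7
position: [0.4717, 0.3358, 0.1686]
orientation: [[0.027, 1.0, 0.001], [1.0, -0.027, 0.001], [0.001, 0.001, -1.0]]
force: [1.1, -0.9, 0.2]
gripper_width: 0.501
```

```bash
python3 -c "
from h import *
f=grab('wrist'); save(f,'w6.png'); plan([.4716,.3355,.048],88.5)"
```

```text
t 7.75 pos [0.4699 0.3401 0.1632] angx 88.67 d [ -4.5   2.3 115.2] twist 0.16525056341174604 F [-3.53  1.38 -5.58] w 0.49892623754383275
```

View pics/w6.png

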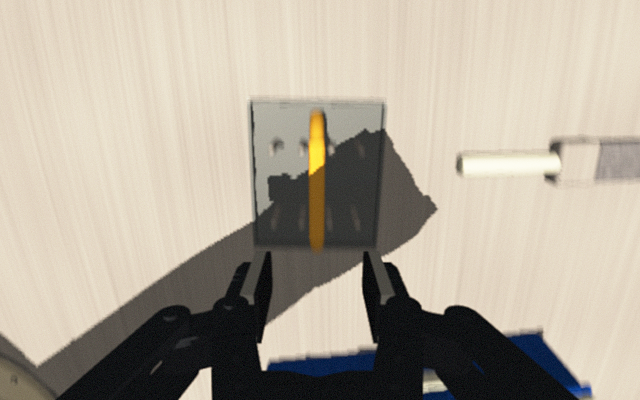

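>>> play_rows --series '[[[0,0,0],0],[[0,0,25],0],[[0,0,55],0],[[0,0,80],0],[[0,0,95],0],[[0,0,105],0],[[0,0,113],0],[[0,0,118],0],[[0,0,120],0],[[0,0,120],0]]'

```text
time: 8.58
position: [0.4728, 0.3337, 0.0496]
orientation: [[0.027, 1.0, 0.001], [1.0, -0.027, 0.0], [0.0, 0.001, -1.0]]
force: [-0.5, -0.3, 0.1]
gripper_width: 0.501
```

```bash
python3 -c "
from h import *
f=grab('wrist'); save(f,'w7.png'); plan([.4716,.3355,.048],88.5)"
```

```text
t 8.6333 pos [0.4729 0.3339 0.0499] angx 88.48 d [ 1.6 -1.3  1.9] twist -0.017272837787061235 F [0.35 0.71 0.39] w 0.4999404538335829
```

View pics/w7.png

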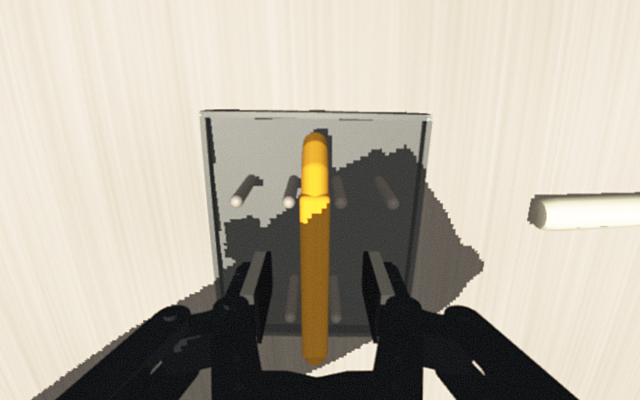

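>>> play_rows --series '[[[1.5,-1.3,2],0],[[1.5,-1.3,2],0],[[1.5,-1.3,2],0],[[1.5,-1.3,2],0],[[1.5,-1.3,2],0],[[1.5,-1.3,2],0],[[1.5,-1.3,2],0],[[1.5,-1.3,2],0],[[1.5,-1.3,2],0],[[1.5,-1.3,2],0]]' --gripper 1

```text
time: 9.47
position: [0.4714, 0.3355, 0.0475]
orientation: [[0.026, 1.0, 0.0], [1.0, -0.026, 0.001], [0.001, 0.0, -1.0]]
force: [-1.6, 1.0, 4.8]
gripper_width: 0.127
```

```bash
python3 -c "
from h import *
plan([.4716,.3355,.2],88.5)"
```

```text
t 9.4667 pos [0.4714 0.3355 0.0475] angx 88.49 d [   0.1    0.3 -152.5] twist -0.011876595755893504 F [-1.61  1.01  4.85] w 0.12697330045302832
```

>>> play_rows --series '[[[0,0,-15],0],[[0,0,-45],0],[[0,0,-80],0],[[0,0,-115],7],[[0,0,-145],14],[[0,0,-152],21],[[0,0,-152],28],[[0,0,-152],35],[[0,0,-152],42],[[0,0,-152],45]]'

```text
time: 10.3
position: [0.4712, 0.3349, 0.1981]
orientation: [[0.73, 0.683, -0.001], [0.683, -0.73, -0.001], [-0.002, 0.0, -1.0]]
force: [0.3, 0.0, -2.8]
gripper_width: 0.127
```

```bash
python3 -c "
from h import *
s=grab('side'); save(s,'s8.png'); plan([.4716,.3355,.2],88.5); o=env.get_obs(); print(o['qpos'])
u=w2pix(s,o['position'])[0].astype(int);print(u)
cv2.imwrite('pics/s8c.png',cv2.resize(s['image'][u[1]-50:u[1]+70,u[0]-70:u[0]+70],None,fx=5,fy=5,interpolation=cv2.INTER_CUBIC))"
```

```text
t 10.35 pos [0.4711 0.3349 0.1981] angx 43.06 d [ 0.7 -0.1 -1.9] twist -45.44317314109733 F [ 0.4   0.13 -2.11] w 0.12561000318734478
[ 0.6182  0.1465  0.1767  1.6027 -0.0004  3.0083]
[348 260]
```

View pics/s8c.png

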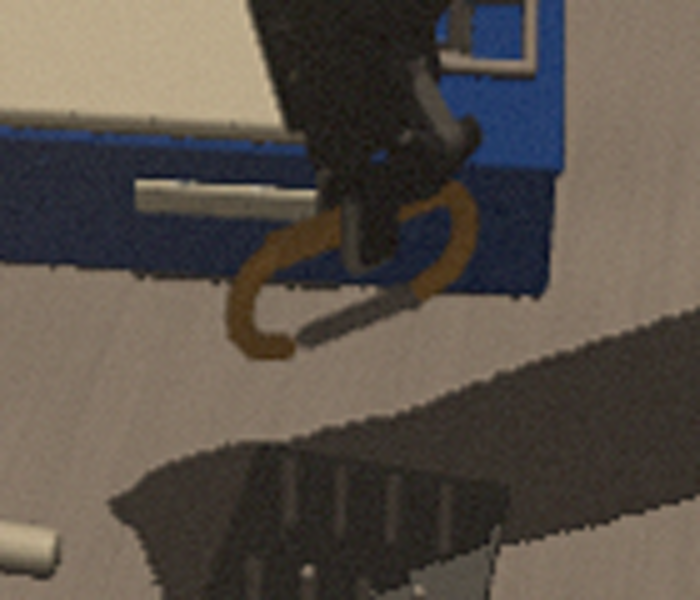

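Side crop: the hook is held with its nose at the left (tip (295,345)), that is toward tool +x, and its pivot at the right. With tool x along box +y the nose points to box +y.

```bash
python3 -c "
from h import *
plan(b2w([-.096,-.056,.225]),95.5)"
```

```text
t 10.35 pos [0.4711 0.3349 0.1981] angx 43.06 d [-241.6  296.2  -26.5] twist -52.44317314109733 F [ 0.4   0.13 -2.11] w 0.12561000318734478
```

>>> play_rows --series '[[[-20,24,-14],-5],[[-45,55,-27],-11],[[-70,86,-27],-18],[[-96,118,-27],-25],[[-122,150,-27],-32],[[-148,182,-27],-39],[[-174,214,-27],-46],[[-200,246,-27],-52.5],[[-225,276,-27],-52.5],[[-241.5,296,-27],-52.5]]'

```text
time: 11.18
position: [0.499, -0.0443, 0.2256]
orientation: [[-0.11, 0.994, -0.001], [0.994, 0.11, -0.0], [-0.0, -0.001, -1.0]]
force: [0.8, -0.3, -3.2]
gripper_width: 0.123
```

```bash
python3 -c "
from h import *
f=grab('wrist');save(f,'w9.png')
plan(b2w([-.096,-.056,.1525]),95.5); print(w2b(env.get_obs()['position']))"
```

```text
t 11.2333 pos [ 0.4992 -0.0507  0.2253] angx 95.9 d [ 4.7 -1.9 72.8] twist 0.40280227250593725 F [-1.57 -4.65 -3.5 ] w 0.12036293492551214
[-0.094  -0.0604  0.2253]
```

View pics/w9.png

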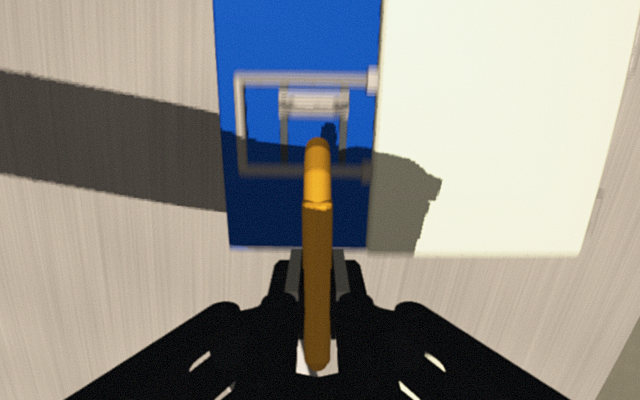

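>>> play_rows --series '[[[0,0,0],0],[[0,0,0],0],[[0,0,20],0],[[0,0,40],0],[[0,0,58],0],[[0,0,68],0],[[0,0,72],0],[[0,0,72],0],[[0,0,72],0],[[0,0,72],0]]'

```text
time: 12.07
position: [0.5, -0.0421, 0.1553]
orientation: [[-0.105, 0.994, 0.002], [0.994, 0.105, -0.0], [-0.0, 0.002, -1.0]]
force: [0.3, -0.2, -2.8]
gripper_width: 0.125
```

Run:
```python
from h import *
f=grab('wrist');save(f,'w10.png'); s=grab('side'); save(s,'s10.png')
plan(b2w([-.096,-.056,.1525]),95.5); o=env.get_obs(); print(w2b(o['position']))
V,U=np.mgrid[0:400,0:640]; P=pix2w(f,np.c_[U.ravel(),V.ravel()]); im=f["image"].reshape(-1,3).astype(int)
T=(P-np.array(o['position']))@np.array(o['orientation'])*1000
m=(f["z_map"].ravel()>0)&(im[:,2]>im[:,0]+45)&(abs(T[:,1])<15)&(abs(T[:,0])<80)&(abs(T[:,2])<60)
Q=T[m]; print("hook in tool: x",np.percentile(Q[:,0],[.3,1,99,99.7]),"z",np.percentile(Q[:,2],[1,5,50]))
for x in range(-60,65,10):
  q=Q[abs(Q[:,0]-x)<3]
  if len(q): print(x,len(q),"y",q[:,1].mean().round(1),"z",np.percentile(q[:,2],[5,50,95]).round(1))
B=w2b(P)*1000; e=(f["z_map"].ravel()>0)&(abs(B[:,0]+96)<14)&(abs(B[:,1]-16)<12)&(B[:,2]>138)&(B[:,2]<152)&~(im[:,2]>im[:,0]+45)
print("eye",e.sum(),np.percentile(B[e],[5,50,95],axis=0))
cv2.imwrite('pics/s10c.png',cv2.resize(s['image'][130:260,280:420],None,fx=5,fy=5,interpolation=cv2.INTER_CUBIC))
```

```text
t 12.1667 pos [ 0.5    -0.0423  0.1551] angx 96.0 d [-3.8 -3.6  2.6] twist 0.49651149438363973 F [-0.22 -0.06 -2.66] w 0.12773200226660514
[-0.0925 -0.0522  0.1551]
hook in tool: x [-47.7889 -44.1135  58.8866  59.5719] z [-23.6199 -23.2295 -22.0934]
-50 30 y 0.8 z [-16.8 -15.9 -14.7]
-40 91 y 0.4 z [-23.1 -22.1 -20. ]
-30 268 y 0.4 z [-23.2 -22.3 -21.2]
-20 288 y 0.4 z [-23.2 -22.4 -21.5]
-10 287 y 0.7 z [-23.3 -22.4 -21.5]
0 309 y 0.5 z [-23.3 -22.5 -21.6]
10 347 y 0.4 z [-23.4 -22.5 -21.4]
20 389 y 0.5 z [-23.2 -22.4 -21.3]
30 413 y 0.5 z [-23.4 -22.4 -21.4]
40 531 y 0.5 z [-23.  -20.8 -16.5]
50 492 y 0.5 z [-17.  -14.2  -9.4]
60 205 y 0.6 z [-5.   0.3  6.9]
eye 1120 [[-108.6573   12.894   145.3698]
 [ -95.9932   16.5178  147.4114]
 [ -83.4033   19.6945  148.865 ]]
```

View pics/w10.png

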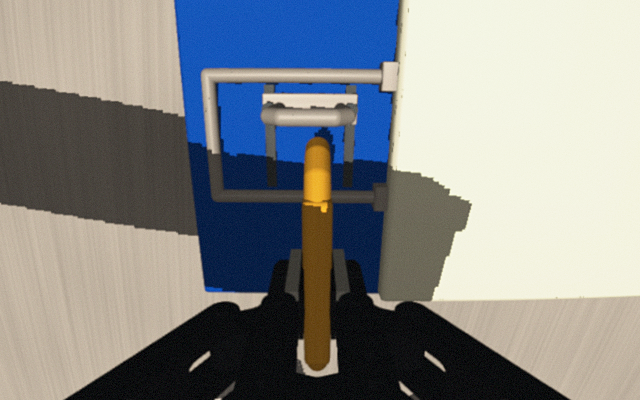

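View pics/s10c.png

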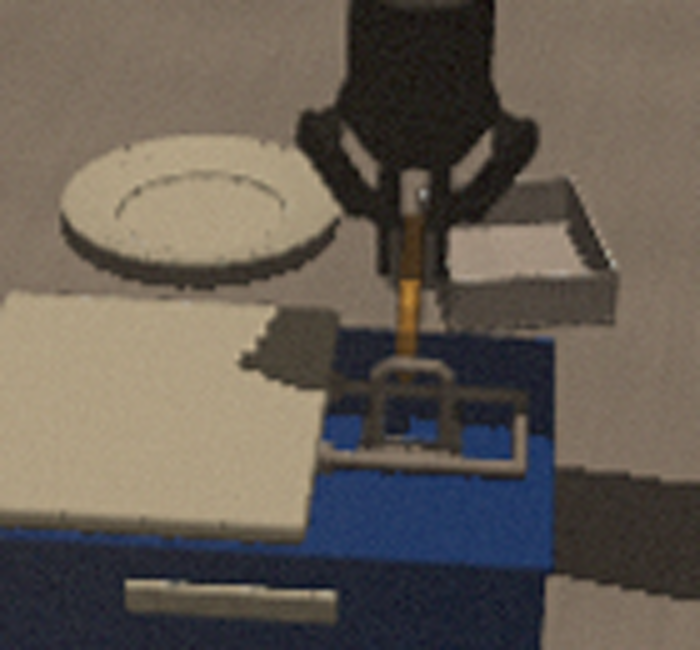

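>>> play_rows --series '[[[0,-1.5,1],0.2],[[0,-3,2],0.5],[[0,-3.5,2.5],0.5],[[0.5,-3.5,2.5],0.5],[[1,-3.5,2.5],0.5],[[1.5,-3.5,2.5],0.5],[[2,-3.5,2.5],0.5],[[2.5,-3.5,2.5],0.5],[[3,-3.5,2.5],0.5],[[3,-3.5,2.5],0.5]]'

```text
time: 13.0
position: [0.4957, -0.0396, 0.1516]
orientation: [[-0.096, 0.995, -0.0], [0.995, 0.096, 0.0], [0.0, -0.0, -1.0]]
force: [0.5, 0.0, -2.5]
gripper_width: 0.125
```

```bash
python3 -c "
from h import *
plan(b2w([-.096,-.048,.1526]),95.5); print(w2b(env.get_obs()['position']))"
```

```text
t 13.0 pos [ 0.4957 -0.0396  0.1516] angx 95.49 d [ 1.1  0.5 -1. ] twist -0.01108923328797573 F [ 0.5   0.03 -2.49] w 0.12549532967601268
[-0.0965 -0.0491  0.1516]
```

>>> play_rows --series '[[[0.3,0,0],0],[[0.6,0,0],0],[[0.9,0,0],0],[[1.2,0,0],0],[[1.5,0,0],0],[[1.5,0,0],0],[[1.5,0,0],0],[[1.5,0,0],0],[[1.5,0,0],0],[[1.5,0,0],0]]'

```text
time: 13.83
position: [0.4956, -0.0383, 0.1516]
orientation: [[-0.096, 0.995, 0.0], [0.995, 0.096, -0.0], [-0.0, 0.0, -1.0]]
force: [0.7, 0.5, -2.7]
gripper_width: 0.126
```

```bash
python3 -c "
from h import *
plan(b2w([-.096,-.048,.1526]),95.5); print(w2b(env.get_obs()['position']))"
```

```text
t 13.8333 pos [ 0.4956 -0.0383  0.1516] angx 95.48 d [-0.2  0.5 -1. ] twist -0.017443026224157165 F [ 0.66  0.55 -2.72] w 0.12567907415985016
[-0.0965 -0.0478  0.1516]
```

>>> play_rows --series '[[[0.3,0,0],0],[[0.6,0,0],0],[[0.9,0,0],0],[[1.2,0,0],0],[[1.5,0,0],0],[[1.5,0,0],0],[[1.5,0,0],0],[[1.5,0,0],0],[[1.5,0,0],0],[[1.5,0,0],0]]'

```text
time: 14.67
position: [0.4956, -0.0376, 0.1519]
orientation: [[-0.095, 0.995, 0.001], [0.995, 0.095, -0.002], [-0.002, 0.0, -1.0]]
force: [0.7, -6.4, -1.0]
gripper_width: 0.125
```

```bash
python3 -c "
from h import *
plan(b2w([-.096,-.048,.1526]),95.5); print(w2b(env.get_obs()['position']))"
```

```text
t 14.6667 pos [ 0.4956 -0.0376  0.1519] angx 95.45 d [-0.9  0.4 -0.7] twist -0.05363989340230546 F [ 0.67 -6.36 -1.04] w 0.12515299344505812
[-0.0964 -0.0471  0.1519]
```

>>> play_rows --series '[[[-3,0,0],0],[[-6,0,-3],0],[[-6,0,-20],0],[[-6,0,-38],0],[[-4,0,-46],0],[[10,0,-46],0],[[25,0,-46],0],[[36,0,-46],0],[[41.5,0,-46],0],[[41.5,0,-46],0]]'

```text
time: 15.5
position: [0.4913, 0.0055, 0.1974]
orientation: [[-0.097, 0.995, -0.0], [0.995, 0.097, 0.0], [0.0, -0.0, -1.0]]
force: [0.5, 0.3, -2.5]
gripper_width: 0.125
```

>>> play_rows --series '[[[0,0,0],0],[[0,0,0],0],[[0,0,0],0],[[0,0,0.5],0],[[0,0,1],0],[[0,0,2],0],[[0,0,3],0],[[0,0,3],0],[[0,0,3],0],[[0,0,3],0]]'

```text
time: 16.33
position: [0.4914, 0.0045, 0.1946]
orientation: [[-0.096, 0.995, -0.0], [0.995, 0.096, 0.0], [0.0, -0.0, -1.0]]
force: [0.0, -1.2, -3.4]
gripper_width: 0.127
```

```bash
python3 -c "
from h import *
s=grab('side'); save(s,'s11.png');f=grab('wrist'); save(f,'w11.png')
plan(b2w([-.0965,-.0047,.190]),95.5); print(w2b(env.get_obs()['position']))
cv2.imwrite('pics/s11c.png',cv2.resize(s['image'][130:260,280:420],None,fx=5,fy=5,interpolation=cv2.INTER_CUBIC))"
```

```text
t 16.4333 pos [0.4915 0.0046 0.1946] angx 95.49 d [ 0.  -0.1  4.6] twist -0.014896858687791337 F [-0.43 -0.01 -3.06] w 0.12470360020909262
[-0.0964 -0.0047  0.1946]
```

View pics/s11c.png

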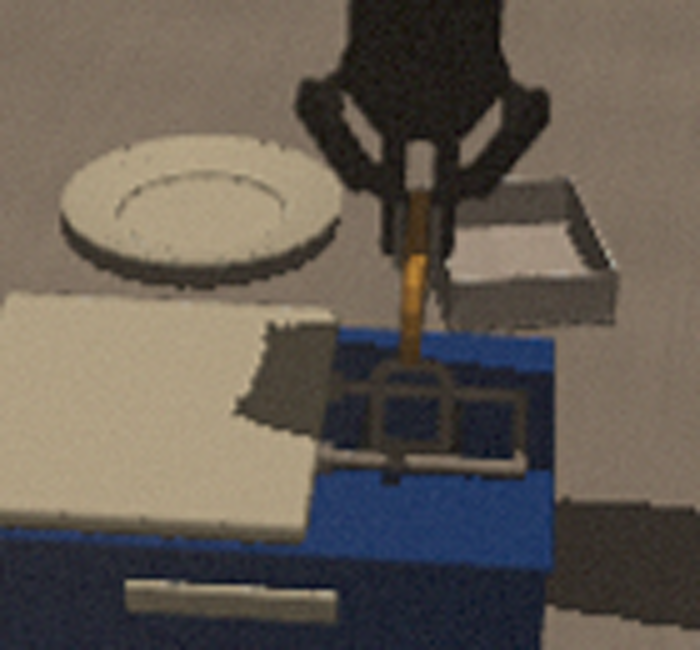

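View pics/w11.png

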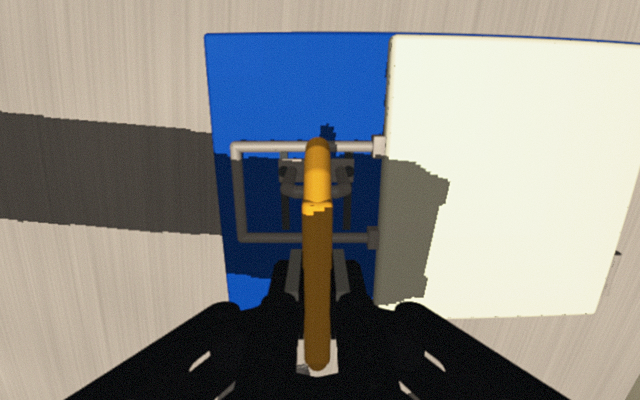

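>>> play_rows --series '[[[0,0,2],0],[[0,0,4],0],[[0,0,6],0],[[0,0,8],0],[[0,0,9],0],[[0,0,10],0],[[0,0,11],0],[[0,0,12],0],[[0,0,13],0],[[0,0,13],0]]'

```text
time: 17.27
position: [0.4915, 0.0044, 0.1816]
orientation: [[-0.095, 0.995, 0.0], [0.995, 0.095, -0.0], [-0.0, 0.0, -1.0]]
force: [-0.2, -2.7, 3.5]
gripper_width: 0.121
```

```bash
python3 -c "
from h import *
plan(b2w([-.0965,-.0047,.145]),95.5); print(w2b(env.get_obs()['position']))"
```

```text
t 17.2667 pos [0.4915 0.0044 0.1816] angx 95.48 d [ 0.2 -0.1 36.6] twist -0.020934984242131804 F [-0.23 -2.68  3.54] w 0.12088797637561347
[-0.0964 -0.0048  0.1816]
```

>>> play_rows --series '[[[0,0,1],0],[[0,0,2],0],[[0,0,3],0],[[0,0,4],0],[[0,0,5],0],[[0,0,6],0],[[0,0,7],0],[[0,0,8],0],[[0,0,8],0],[[0,0,8],0]]'

```text
time: 18.1
position: [0.4914, 0.0047, 0.1736]
orientation: [[-0.096, 0.995, 0.0], [0.995, 0.096, 0.0], [0.0, 0.0, -1.0]]
force: [0.6, -0.2, 4.6]
gripper_width: 0.124
```

```bash
python3 -c "
from h import *
plan(b2w([-.0965,-.0047,.145]),95.5); print(w2b(env.get_obs()['position']))"
```

```text
t 18.1 pos [0.4914 0.0047 0.1736] angx 95.49 d [-0.1 -0.1 28.6] twist -0.008199655411630147 F [ 0.6  -0.22  4.63] w 0.1238565118828792
[-0.0964 -0.0046  0.1736]
```

>>> play_rows --series '[[[0,0,1.2],0],[[0,0,2.4],0],[[0,0,3.6],0],[[0,0,4.8],0],[[0,0,6],0],[[0,0,7.2],0],[[0,0,8.4],0],[[0,0,9.6],0],[[0,0,10],0],[[0,0,10],0]]'

```text
time: 18.93
position: [0.4916, 0.0048, 0.1638]
orientation: [[-0.096, 0.995, 0.001], [0.995, 0.096, 0.0], [0.0, 0.001, -1.0]]
force: [0.3, -0.3, 6.3]
gripper_width: 0.125
```

```bash
python3 -c "
from h import *
plan(b2w([-.0965,-.0047,.145]),95.5); print(w2b(env.get_obs()['position']))"
```

```text
t 18.9333 pos [0.4916 0.0048 0.1638] angx 95.49 d [-0.2 -0.2 18.8] twist -0.006117672371601657 F [ 0.28 -0.34  6.27] w 0.12526593383096143
[-0.0963 -0.0045  0.1638]
```

>>> play_rows --series '[[[0,0,1.2],0],[[0,0,2.4],0],[[0,0,3.6],0],[[0,0,4.8],0],[[0,0,6],0],[[0,0,7.2],0],[[0,0,8],0],[[0,0,9],0],[[0,0,9.5],0],[[0,0,9.5],0]]'

```text
time: 19.77
position: [0.4915, 0.004, 0.1539]
orientation: [[-0.095, 0.995, -0.0], [0.995, 0.095, -0.001], [-0.001, -0.0, -1.0]]
force: [1.3, -6.9, 4.0]
gripper_width: 0.123
```

```bash
python3 -c "
from h import *
plan(b2w([-.0965,-.0047,.145]),95.5); print(w2b(env.get_obs()['position']))"
```

```text
t 19.7667 pos [0.4915 0.004  0.1539] angx 95.46 d [ 0.6 -0.   8.9] twist -0.04112418539597229 F [ 1.3  -6.91  3.99] w 0.12293819196780817
[-0.0965 -0.0053  0.1539]
```

>>> play_rows --series '[[[0,0,1],0],[[0,0,2],0],[[0,0,3],0],[[0,0,4],0],[[0,0,5],0],[[0,0,6],0],[[0,0,7],0],[[0,0,7],0],[[0,0,7],0],[[0,0,7],0]]'

```text
time: 20.6
position: [0.4914, 0.0047, 0.147]
orientation: [[-0.096, 0.995, -0.0], [0.995, 0.096, 0.0], [0.0, -0.0, -1.0]]
force: [0.3, 0.3, -2.1]
gripper_width: 0.126
```

```bash
python3 -c "
from h import *
plan(b2w([-.0965,-.0047,.145]),95.5); print(w2b(env.get_obs()['position']))"
```

```text
t 20.6 pos [0.4914 0.0047 0.147 ] angx 95.49 d [-0.1 -0.   2. ] twist -0.005927902214921232 F [ 0.26  0.26 -2.15] w 0.12574388797234162
[-0.0965 -0.0046  0.147 ]
```

>>> play_rows --series '[[[0,0,1],0],[[0,0,2],0],[[0,0,3],0],[[0,0,4],0],[[0,0,5],0],[[0,0,5.5],0],[[0,0,6],0],[[0,0,6],0],[[0,0,6],0],[[0,0,6],0]]'

```text
time: 21.43
position: [0.4915, 0.0045, 0.1412]
orientation: [[-0.096, 0.995, 0.0], [0.995, 0.096, -0.0], [-0.0, 0.0, -1.0]]
force: [0.1, 0.0, -2.9]
gripper_width: 0.128
```

```bash
python3 -c "
from h import *
s=grab('side'); save(s,'s12.png');f=grab('wrist'); save(f,'w12.png')
plan(b2w([-.0965,-.0047,.145]),95.5); print(w2b(env.get_obs()['position']))
cv2.imwrite('pics/s12c.png',cv2.resize(s['image'][150:260,290:410],None,fx=6,fy=5.4,interpolation=cv2.INTER_CUBIC))"
```

```text
t 21.5333 pos [0.4915 0.0045 0.1411] angx 95.48 d [ 0.  -0.1 -3.9] twist -0.018188723796185968 F [-0.23  0.26 -2.3 ] w 0.12591102921448255
[-0.0964 -0.0047  0.1411]
```

View pics/s12c.png

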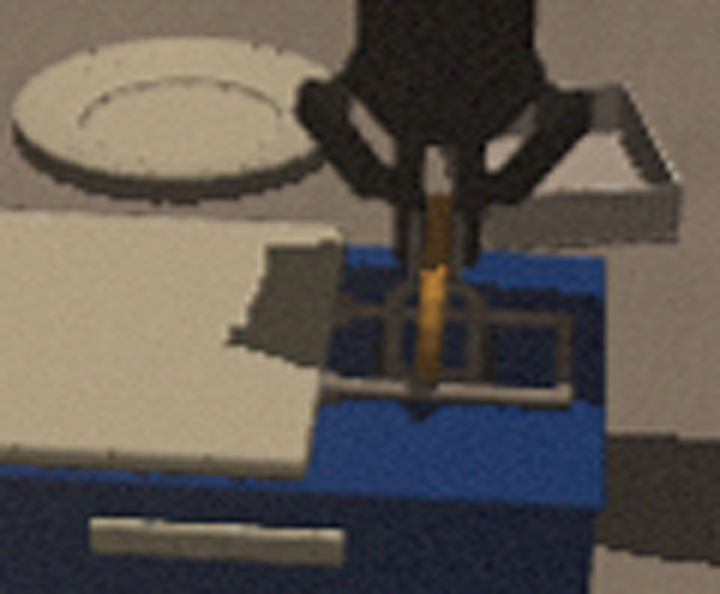

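View pics/w12.png

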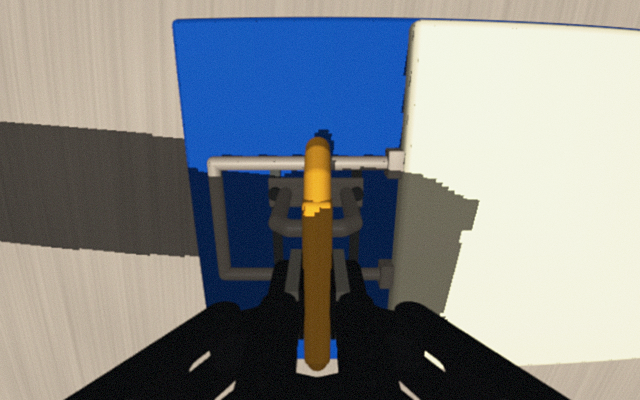

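>>> play_rows --series '[[[0,0,0.3],0],[[0,0,0.6],0],[[0,0,0.9],0],[[0,0,1.2],0],[[0,0,1.5],0],[[0,0,1.5],0],[[0,0,1.5],0],[[0,0,1.5],0],[[0,0,1.5],0],[[0,0,1.5],0]]'

```text
time: 22.37
position: [0.4915, 0.0045, 0.1396]
orientation: [[-0.096, 0.995, 0.0], [0.995, 0.096, -0.0], [-0.0, 0.0, -1.0]]
force: [-0.5, -0.7, -2.1]
gripper_width: 0.126
```

```bash
python3 -c "
from h import *
plan(b2w([-.0965,-.0047,.145]),95.5)"
```

```text
t 22.3667 pos [0.4915 0.0045 0.1396] angx 95.48 d [ 0.  -0.1 -5.4] twist -0.016104056209485407 F [-0.49 -0.69 -2.1 ] w 0.12564794855942166
```

>>> play_rows --series '[[[0,0,0.3],0],[[0,0,0.6],0],[[0,0,0.9],0],[[0,0,1.2],0],[[0,0,1.2],0],[[0,0,1.2],0],[[0,0,1.2],0],[[0,0,1.2],0],[[0,0,1.2],0],[[0,0,1.2],0]]'

```text
time: 23.2
position: [0.4915, 0.0046, 0.1386]
orientation: [[-0.096, 0.995, 0.0], [0.995, 0.096, 0.0], [0.0, 0.0, -1.0]]
force: [-2.0, 1.7, 2.6]
gripper_width: 0.127
```

>>> play_rows --series '[[[0,0,0],0],[[0,0,0],0],[[0,0,0],0],[[0,0,0],0],[[0,0,0],0],[[0,0,0],0],[[0,0,0],0],[[0,0,0],0],[[0,0,0],0],[[0,0,0],0]]' --gripper 0.4

```text
time: 24.03
position: [0.4914, 0.0045, 0.1384]
orientation: [[-0.096, 0.995, 0.0], [0.995, 0.096, -0.0], [-0.0, 0.0, -1.0]]
force: [1.2, 0.8, -0.2]
gripper_width: 0.602
```

```bash
python3 -c "
from h import *
f=grab('wrist'); save(f,'w13.png')
plan(b2w([-.0965,-.0047,.145]),95.5)"
```

```text
t 24.0833 pos [0.4914 0.0045 0.1384] angx 95.48 d [ 0.  -0.1 -6.6] twist -0.018368683475216585 F [0.38 0.71 0.47] w 0.6011880513635196
```

View pics/w13.png

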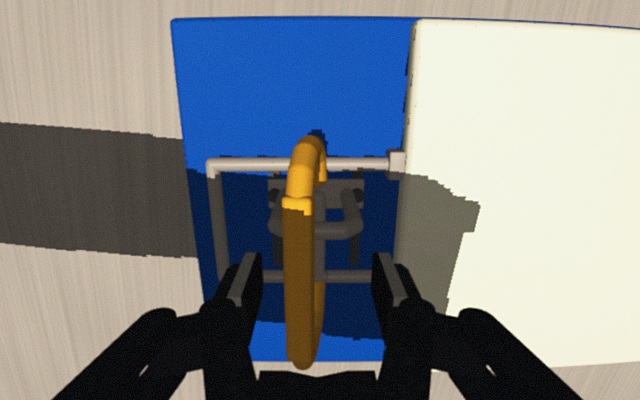

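The hook leans slightly ((297,280) top toward (245) finger), clear of both fingers, with its loop round the bar. Retreating straight up.

>>> play_rows --series '[[[0,0,-4],0],[[0,0,-10],0],[[0,0,-18],0],[[0,0,-30],0],[[0,0,-50],0],[[0,0,-75],0],[[0,0,-100],0],[[0,0,-120],0],[[0,0,-130],0],[[0,0,-130],0]]'

```text
time: 24.92
position: [0.4922, 0.0045, 0.2713]
orientation: [[-0.096, 0.995, 0.004], [0.995, 0.096, 0.0], [-0.0, 0.004, -1.0]]
force: [0.3, 0.2, -0.0]
gripper_width: 0.598
```

Run:
```python
from h import *
f=grab('wrist'); save(f,'w14.png'); s=grab('side'); save(s,'s14.png'); plan(b2w([-.0965,-.0047,.145]),95.5)
cv2.imwrite('pics/s14c.png',cv2.resize(s['image'][150:260,290:410],None,fx=6,fy=5.4,interpolation=cv2.INTER_CUBIC))
V,U=np.mgrid[0:400,0:640]; P=pix2w(f,np.c_[U.ravel(),V.ravel()]); im=f["image"].reshape(-1,3).astype(int); B=w2b(P)*1000
m=(f["z_map"].ravel()>0)&(im[:,2]>im[:,0]+45)&(abs(B[:,0]+96)<50)&(abs(B[:,1])<100)&(B[:,2]>85)
Q=B[m]
for y in range(-70,70,10):
  q=Q[abs(Q[:,1]-y)<4]
  if len(q): print(y,len(q),"x",np.percentile(q[:,0],[5,50,95]).round(1),"z",np.percentile(q[:,2],[5,50,95]).round(1))
for t in ['snaphook','gate']: print(t,[(b['p'],w2b(c2w(f,b['position']))) for b in viewer.boxes_of(f,t)])
```

```text
t 25.0167 pos [0.4916 0.0045 0.2681] angx 95.49 d [  0.1  -0.2 123.1] twist -0.014874142966846193 F [ 0.66  0.64 -0.91] w 0.6015250696262463
-60 6 x [-99.2 -95.9 -94.8] z [126.2 134.3 148.5]
-50 137 x [-106.4  -98.2  -93.6] z [114.3 146.7 157.4]
-40 164 x [-108.6 -100.8  -92.7] z [109.8 159.8 161.7]
-30 144 x [-109.3 -103.2  -97.5] z [116.5 160.3 161.7]
-20 146 x [-109.1 -103.5  -98. ] z [154.1 160.3 161.5]
-10 139 x [-109.  -104.2  -98.7] z [158.8 160.1 161.3]
0 151 x [-109.6 -104.1  -98.7] z [158.  159.7 160.9]
10 159 x [-109.5 -104.   -98.5] z [156.3 159.5 160.7]
20 160 x [-109.3 -103.9  -97.9] z [155.3 159.3 160.8]
30 238 x [-109.3 -101.6  -92.8] z [107.5 158.5 160.1]
40 218 x [-107.7 -101.6  -92.8] z [111.2 154.  158.3]
50 174 x [-105.6 -100.2  -94.6] z [125.9 144.6 151.8]
snaphook [(0.92, array([-0.102 ,  0.0048,  0.1613]))]
gate [(0.8, array([-0.0958, -0.0082,  0.1071]))]
```

View pics/s14c.png

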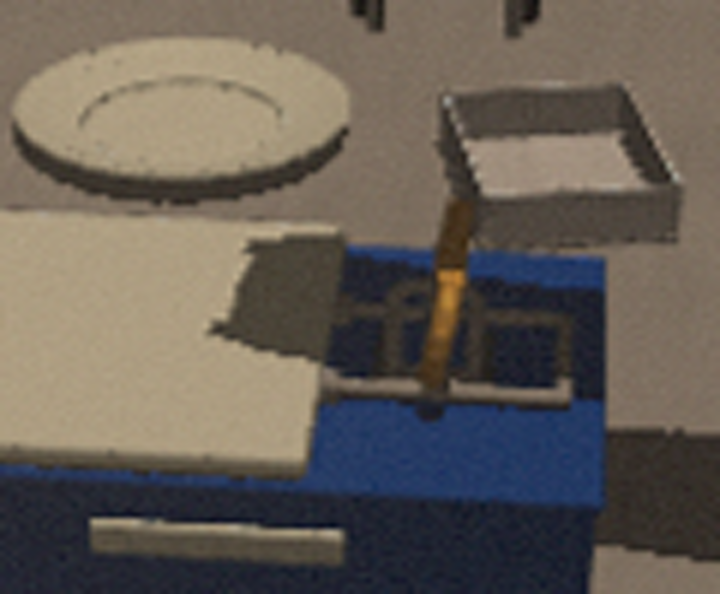

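View pics/w14.png

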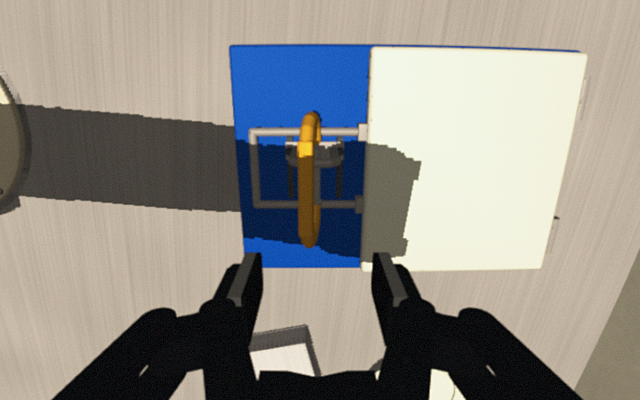

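>>> play_rows --series '[[[0,0,0],0],[[0,0,0],0],[[0,0,0],0],[[0,0,0],0],[[0,0,0],0],[[0,0,0],0],[[0,0,0],0],[[0,0,0],0],[[0,0,0],0],[[0,0,0],0]]'

```text
time: 25.95
position: [0.4915, 0.0045, 0.2684]
orientation: [[-0.096, 0.995, 0.0], [0.995, 0.096, 0.0], [0.0, 0.0, -1.0]]
force: [-0.4, 0.6, -0.6]
gripper_width: 0.602
```

Run:
```python
from h import *
f=grab('wrist'); save(f,'w15.png')
V,U=np.mgrid[0:400,0:640]; P=pix2w(f,np.c_[U.ravel(),V.ravel()]); im=f["image"].reshape(-1,3).astype(int); B=w2b(P)*1000
m=(f["z_map"].ravel()>0)&(im[:,2]>im[:,0]+45)&(abs(B[:,0]+96)<50)&(abs(B[:,1])<100)&(B[:,2]>85)
print(B[m].mean(0),B[m].min(0),B[m].max(0))
print([(b['p'],w2b(c2w(f,b['position']))) for b in viewer.boxes_of(f,'gate')])
g=viewer.regions_of(f,'gate')[0]["region"]; q=B[g.ravel()]
for y in range(-40,40,8):
  r=q[abs(q[:,1]-y)<4]
  if len(r): print(y,len(r),np.median(r,0))
print(job.sign_off())
```

```text
[-102.0907    3.2513  150.4312] [-113.9547  -57.0363   91.5976] [-91.2692  55.2772 162.3587]
[(0.85, array([-0.0961, -0.0122,  0.1094]))]
-32 23 [-95.9144 -29.8435 109.3427]
-24 55 [-94.9805 -24.3076 108.8324]
-16 61 [-94.9972 -15.9494 108.7671]
-8 56 [-95.0108  -7.9942 108.5332]
0 53 [-95.0216  -0.5875 108.2552]
16 43 [-94.147   16.8293 107.817 ]
24 15 [-95.0547  21.0742 106.2959]
the job is handed in; nothing more can be done
None
```

The bail is folded down flat on the deck, and the brass snap hook is clipped on the eye's top bar, released and standing there. I handed the job in at about 26 s of the 72 s; no verdict was reported.

- **Bail:** I pushed it over the eye and pressed it down. The wrist camera then put its crossbar at box x -154 mm with its top 99 mm above the table, which is where it should lie.
- **Finding the eye:** The top and wrist cameras put the eye about 16 mm left of the mark, and the side camera about 17.6 mm. Touching the bar with the hook's nose at about 6 N gave 16.8 mm, so I used the touch reading to line up the mouth.
- **Clipping on:** The gate began to move at about 6.5 N, and the highest force read between moves was about 12 N. The force then fell to just the hook's weight, so the bar had slipped past the gate.
- **Final checks:** After letting go, the gate lies in line with the hook along its whole length, so it is shut, and the gripper is well clear above. The hook leans about 12° against one leg of the eye and rests on the bail. I did not pull up on the hook to test the gate.
- **Other objects:** I made no contact with the foil tray, plate or brush. I did not measure their final positions.

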